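# Snap the hub cap into a fan guard with a wooden pusher

## Task

The stall's table fan is being put back together: set the loose cap upright in the mouth of the hub of the wire guard and let go of it, then press it straight down with the wooden pusher until it snaps fully home, flat on the hub's rim. Use the pusher for the pressing, not your fingers, and never lean on the cap with more than 25 N, since the plastic cracks. Stand the pusher back upright on the table, leave go, and leave the cup, the jar and the screwdriver alone.

Things in the scene. Friction and masses are not known exactly. Their poses are not given: they have to be found in the camera images.
- guard: Fixed round wire fan guard, bare steel, 268 mm across, lying face up on four rubber blocks; all its wires are lower than the hub's rim. Origin: its centre at table height, z up. The wires are springy: the hub in its middle sinks by several mm under the pressing force (firm stop after 16 mm).
- hub: Plain grey plastic ring in the middle of the guard, 64 mm outside, bore 49 mm, 24 mm high; origin at the centre of its underside, z up. Four sprung catches in the bore, 4 mm below the rim, stand 4.5 mm out of the wall. Pressed centrally the cap passes them at some 8 to 16 N (less if it tips); the force then drops by several N. Pressing on to 20 N after that is harmless; over 25 N breaks the cap.
- mouth (a point): Centre of the open mouth of the hub, level with its flat rim, 52 mm above the table while nothing presses on it; z up. It sinks with the hub, so the height at which the cap snaps in is not known beforehand and must be felt.
- cap_mid (a point): Centre (half-way up) of the loose plain grey plastic cap, 40 mm high, about 50 g, upright on the table; z is its axis, up. Resting in the mouth on the catches, before pressing, this point is about 13 mm above the mouth point; fully home it is 6 mm above it, with the flange on the rim.
- cap_flange (a point): Centre of the underside of the cap's round flange (58 mm wide, 4 mm thick), 14 mm above the cap's foot. Below it a neck 36 mm wide, 6 mm high, then a bead 45 mm wide that tapers over 8 mm to the 34 mm foot. On the flange stands a round finger boss, 26 mm in diameter, 22 mm high, flat on top: hold the cap by it.
- pusher_mid (a point): Centre (half-way up) of the plain wooden pusher, 90 mm high, about 120 g, standing upright on the table: a flat round foot 44 mm in diameter and 14 mm thick, then a round handle 26 mm in diameter up to the flat top; z is its axis, up. Grip the handle a little above its middle and press the foot on the top of the cap's boss.
- cup: Bystander: a steel cup, 72 mm across, 75 mm high; origin at the centre of its underside.
- jar: Bystander: an amber glass jar with a white lid, 64 mm across, 85 mm high; origin at the centre of its underside.
- screwdriver: Bystander: a black-handled screwdriver lying beyond the guard, along its own x axis; origin at the middle of its underside.
Things that resemble listed ones, but are neither listed nor needed, are in the scene too. Of the things that look like the part that bears cap_mid, take the one that is nearest to the robot's base at the start.

How it is judged:
By the outcome, as a careful person would: the job done as asked, in the order asked, and still so for the second after the job is handed in, with the robot touching nothing.
It also fails if it takes over 72 s, if anything falls off the work surface, if the arm or the gripper's body presses on something with over 40 N, if the wrist force passes 120 N, or if a joint passes its speed limit or range.

## Robot

A 7-joint arm with a two-finger parallel gripper is mounted at the origin on the work surface. World frame = base frame: x ahead of the robot, y to its left, z up, the work surface at z = 0. Lengths are in m, angles in rad, forces in N, time in s.
With the tool pointing down it reaches from about 0.425 to 0.925 m from the base axis. Payload 6.8 kg.
Tool frame: the origin (TCP) lies between the finger pads; the fingertips stand r.tip_extent ahead of it and the grasp point (between the pads) lies 5 mm behind it (r.tip_extent is the distance from the TCP to the fingertips, in m); y points along the fingers, x is the direction in which the jaws open and shut, and the axes are right-handed (so a half turn about y gives the same grasp; the last joint's range is limited). The gripper opens to 85 mm and grips with 20 to 120 N. Pads are 22 mm wide; open, the fingers measure 114 mm over their backs; the gripper's body (76 mm by 85 mm) begins 54 mm behind the grasp point. The pads swing forward as they close: fully open they stand 13 mm farther back than shut.
Start: joints at [-0.108, 0.477, 0.022, 1.555, -0.011, 1.109, -0.083], TCP at [0.675, 0, 0.245] pointing down, gripper open.
Joint ranges: [-2.96, 2.96], [-0.34, 2.1], [-1.41, 1.46], [0.24, 2.44], [-1.37, 4.51], [0.17, 1.92], [-2.96, 2.96]. Speed limits (rad/s): [2.39, 2.39, 3.14, 3.14, 3.14, 3.14, 3.14].

## Interface

Orientations are given as a rotation vector (axis times angle).
In Python, from bench import r gives the robot as it stands.
- The arm moves only by the tool send_rows, never from a script. Its argument "plan" is a list of rows, each a list of 5 numbers: the shift along the tool's x, y, z in cm, then the turn about the tool's y in degrees, then the opening, from 0 (shut) to 1 (fully open). In form: [[dx, dy, dz, spin, grip], ...]. A call has 1 to 12 rows; each row shifts and turns the commanded pose from where the row before left it, along the tool's axes as they then stand; what a row does not reach is not made up. A row lasts 1/8 s, in which the tool goes at most 62.5 mm and 10.7 degrees, less where a joint would pass 70% of its speed; a pose out of reach is approached as far as the arm can. A call is refused whole if a number of a shift passes 6.25 or a number of a turn 10.7, either way. A call with a gripper value outside its range is refused whole. The fingers move at their own pace and stop on an object; "force" is the grip in N (left out, the last holds). Time passes only in rows, so rows that do not move let the fingers close. It gives the time, the measured TCP pose, the force and the opening at its end, in the units of the state.
- r.get_obs(): the state, without advancing time (a new reading comes with each control period).
- r.grab_frame(name): name is "scene" or "side" or "wrist"; returns a dict with "image" (400x640x3 uint8, red, green, blue), "camera_matrix" (3x3 intrinsics, pixels), "cam_to_world" (4x4, takes a point from camera to world coordinates). Camera axes: x right, y down, z forward; pixel columns grow to the right and rows downward; lengths in m; the calibration is good to about 2 mm. A picture is of the moment at which its call begins. There is no depth.
- r.hand_in(): hands the job in, once; it reports no verdict.
Trained networks look in the newest picture that a camera, given by its name, has taken for a name from the list of things; names that differ only in an ending like _2 or _b are one class to them, and where a whole thing is asked for, a point or a joint stands for the part that bears it (a point fixed in the world has none). Each returns a list of dicts, best first, with "p" (0 to 1); they miss things now and then, are a little off and sometimes report something else, mostly with a low value. They report only what shows in the picture. A call takes as long as a camera call. They do not tell look-alikes from the thing itself.
- r.recognise(camera, target): "rect" ([left, top, right, bottom] in pixels, round what is visible of it).
The state is a dict: "clock": time; "joints": joint angles; "qvel": joint speeds; "tau": joint torques, N m; "tcp_pos": TCP position; "orientation": TCP orientation; "contact_force": force on the tool from outside, world axes, zero at the start; "moment": the same for the moment, N m; "grip_width": finger opening in m.
Only numpy, scipy, OpenCV 4.12 (cv2) and the standard library are available. Lean on these libraries where they do the work, as an engineer would, in place of code of your own. Each camera call takes 0.05 s, during which the arm holds its last target.

## Working session

There is one attempt and no reset: what is moved stays moved. The work goes in short steps, Python scripts to look and compute and a tool call to move; the robot and the scene stay as the last step left them, time stands still between calls to the robot, and variables do not carry over. Pictures are saved under pics/ and viewed, and the job is handed in when it is done.

Besides the shell and the picture viewer there is one more tool, called after "Call:" as a command line: name --pt "numbers of a row" for each row, then --argument value for the rest. send_rows: Moves the arm, as the interface text tells. Its arguments: {"type":"object","properties":{"plan":{"type":"array","items":{"type":"array","items":{"type":"number"}}},"force":{"type":"number"}},"required":["plan"]}

```bash
ls; mkdir -p pics; cat > h.py <<'E'
import numpy as np, cv2
from scipy.spatial.transform import Rotation as R
from bench import r
def grab(n,tag):
    f=r.grab_frame(n); cv2.imwrite(f'pics/{tag}.png',f['image'][:,:,::-1]); return f
def ray(f,u,v):
    K=np.array(f['camera_matrix']);T=np.array(f['cam_to_world'])
    d=T[:3,:3]@np.linalg.solve(K,[u,v,1.]); return T[:3,3],d
def atz(f,u,v,z):
    o,d=ray(f,u,v); return o+d*(z-o[2])/d[2]
def proj(f,p):
    K=np.array(f['camera_matrix']);T=np.array(f['cam_to_world'])
    c=T[:3,:3].T@(np.array(p)-T[:3,3]); q=K@c; return q[:2]/q[2]
E
python3 - <<'E'
from h import *
o=r.get_obs()
for k in o: print(k,np.round(o[k],3))
print(r.tip_extent, R.from_rotvec(o['orientation']).as_matrix().round(3))
for n in ['scene','side','wrist']:
    f=grab(n,n+'0')
    print(n,np.round(f['cam_to_world'],3).tolist(),np.round(f['camera_matrix'],1).tolist())
    for t in ['cap_mid','pusher_mid','hub','guard','cup','jar','screwdriver']:
        for d in r.recognise(n,t): print(' ',t,round(d['p'],2),np.round(d['rect'],1))
E
```

```text
pics
clock 0.0
joints [-0.108  0.478  0.022  1.556 -0.012  1.109 -0.083]
qvel [-0.001 -0.001  0.001  0.    -0.001 -0.    -0.002]
tau [-1.0000e-03 -5.9644e+01  1.6080e+00 -2.8119e+01  1.2000e-02  9.0000e-03
  0.0000e+00]
tcp_pos [0.674 0.    0.244]
orientation [-1.571e+00  1.000e-03  1.000e-03]
contact_force [0.261 0.689 0.215]
moment [ 0.028 -0.025 -0.045]
grip_width 0.085
0.014 [[ 1.    -0.002 -0.   ]
 [ 0.    -0.     1.   ]
 [-0.002 -1.    -0.   ]]
scene [[-0.716, 0.604, -0.35, 1.039], [0.698, 0.619, -0.36, 0.41], [-0.001, -0.502, -0.865, 1.173], [0.0, 0.0, 0.0, 1.0]] [[397.1, 0.0, 314.1], [0.0, 397.1, 198.0], [0.0, 0.0, 1.0]]
  cap_mid 0.75 [261.7 134.8 275.5 146.7]
  cap_mid 0.72 [273.7 171.7 292.4 184.8]
  cap_mid 0.51 [264.7 112.6 274.6 121.8]
  pusher_mid 0.78 [410.7 258.1 427.2 277.1]
  hub 0.53 [321.1 207.9 343.2 226.8]
  guard 0.55 [290.1 183.  378.3 261.7]
  cup 0.59 [230.5 149.2 253.8 180.2]
  jar 0.76 [364.  275.  390.  300.3]
  screwdriver 0.76 [255.5 231.8 298.6 278.9]
side [[0.952, -0.156, 0.262, 0.271], [-0.304, -0.532, 0.79, -1.092], [0.016, -0.832, -0.554, 0.767], [0.0, 0.0, 0.0, 1.0]] [[469.6, 0.0, 316.6], [0.0, 469.6, 200.2], [0.0, 0.0, 1.0]]
  cap_mid 0.92 [278.1 312.1 308.1 338.6]
  cap_mid 0.89 [307.3 278.2 334.  297.5]
  cap_mid 0.84 [312.7 228.5 338.2 250.8]
  cap_mid 0.79 [280.4 253.7 303.4 270.3]
  pusher_mid 0.67 [367.9 188.1 382.6 212.3]
  hub 0.66 [289.6 179.1 309.2 199.6]
  guard 0.58 [248.3 169.9 350.1 231.5]
  cup 0.56 [363.8 241.9 396.1 284.3]
  jar 0.74 [292.1 130.3 306.7 160.2]
  screwdriver 0.67 [368.4 189.2 382.9 209.3]
wrist [[1.0, -0.002, 0.001, 0.675], [-0.001, -0.953, -0.302, 0.076], [0.002, 0.302, -0.953, 0.374], [0.0, 0.0, 0.0, 1.0]] [[290.5, 0.0, 323.7], [0.0, 290.5, 199.0], [0.0, 0.0, 1.0]]
  hub 0.9 [216.3 129.9 274.5 188.4]
  guard 0.87 [137.4  32.6 357.3 251. ]
  cup 0.29 [215.1 128.3 276.6 184.6]
  screwdriver 0.86 [404.9  99.8 437.5 252.7]
```

View pictures.

View pics/scene0.png

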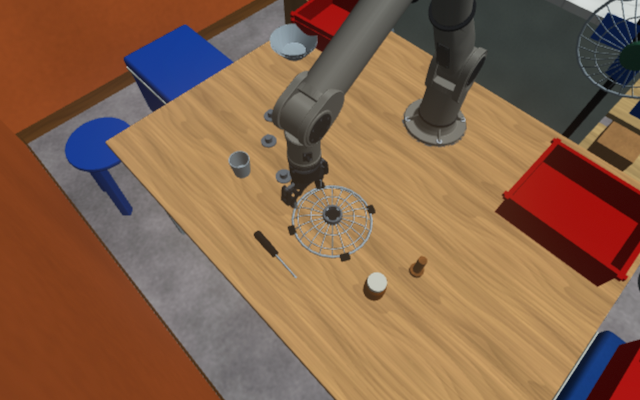

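View pics/side0.png

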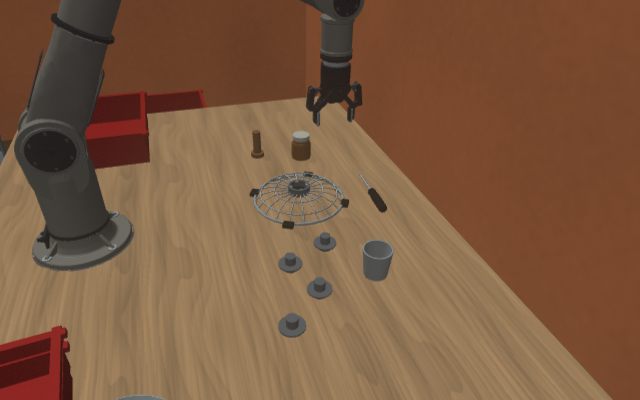

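View pics/wrist0.png

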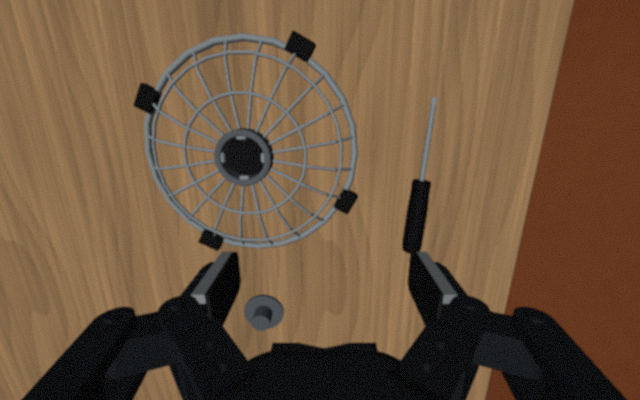

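Four look-alike caps at about (325,241), (290,261), (319,288), (292,325) in the side view. The pusher stands at (257,143), where the network missed it, and the hub is at (299,187).

```bash
python3 - <<'E'
from h import *
S=r.grab_frame('side');C=r.grab_frame('scene');W=r.grab_frame('wrist')
for n,f,u,v,z in [('capA',S,325,243,.016),('capB',S,290,263,.016),('capC',S,319.5,290,.016),('capD',S,292.5,326,.016),('push top',S,256.5,131,.09),('push foot',S,257.5,154,.007),
 ('push top',C,422,258,.09),('pushfoot',C,417,271,.007),('capA',C,283,178,.016),('capC',C,268,141,.016),('hub',S,299,185,.052),('hub',W,243.5,156,.052),('hub',C,332,213,.052),('capA',W,263.5,311,.016),('cup',S,377,245,.075),('jar',S,301,135,.085)]:
    p=atz(f,u,v,z); print(n,p.round(3),np.hypot(p[0],p[1]).round(3))
E
```

```text
capA [ 0.587 -0.214  0.016] 0.624
capB [ 0.482 -0.262  0.016] 0.549
capC [ 0.522 -0.369  0.016] 0.639
capD [ 0.436 -0.451  0.016] 0.628
push top [0.526 0.325 0.09 ] 0.618
push foot [0.523 0.32  0.007] 0.613
push top [0.518 0.321 0.09 ] 0.61
pushfoot [0.523 0.33  0.007] 0.618
capA [ 0.593 -0.205  0.016] 0.627
capC [ 0.524 -0.363  0.016] 0.638
hub [0.584 0.018 0.052] 0.585
hub [0.586 0.025 0.052] 0.587
hub [0.584 0.023 0.052] 0.584
capA [ 0.586 -0.21   0.016] 0.623
cup [ 0.676 -0.324  0.075] 0.75
jar [0.662 0.266 0.085] 0.714
```

Call:
send_rows --pt "-3.2 0 -4.4 0 1" --pt "-3.2 0 -4.4 0 1" --pt "-3.2 0 -4.4 0 1" --pt "-3.2 0 -4.4 0 1" --pt "-3.2 1 -4.4 0 0.7" --pt "-3.2 1 -4.2 0 0.7" --pt "0 1 0 0 0.7" --pt "0 0 0 0 0.7" --pt "0 0 0 0 0.7"

```text
clock: 2.48
tcp_pos: [0.4843, -0.2607, 0.2156]
orientation: [-1.57, -0.003, 0.001]
contact_force: [0.5, -0.3, 0.4]
grip_width: 0.0598
```

```bash
cat > look.py <<'E'
from h import *
import sys
tag=sys.argv[1]; cams=sys.argv[2].split(','); tg=sys.argv[3].split(',') if len(sys.argv)>3 else []
o=r.get_obs(); print({k:np.round(o[k],4).tolist() for k in ['clock','tcp_pos','orientation','contact_force','moment','grip_width']})
for n in cams:
    f=grab(n,f'{n}_{tag}')
    for t in tg:
        for d in r.recognise(n,t): print(n,t,round(d['p'],2),np.round(d['rect'],1))
E
python3 look.py 1 wrist cap_mid
```

```text
{'clock': 2.475, 'tcp_pos': [0.4843, -0.2607, 0.2156], 'orientation': [-1.5704, -0.0026, 0.0012], 'contact_force': [0.5393, -0.3215, 0.3648], 'moment': [-0.0419, -0.012, 0.052], 'grip_width': 0.0598}
wrist cap_mid 0.95 [332.7 233.6 376.1 278.7]
wrist cap_mid 0.76 [386.7 103.1 441.7 161.7]
wrist cap_mid 0.75 [297.5 152.4 343.7 203.5]
wrist cap_mid 0.71 [262.7 293.4 308.7 334.5]
wrist cap_mid 0.19 [342.4   2.1 507.1  37.9]
```

View pics/wrist_1.png

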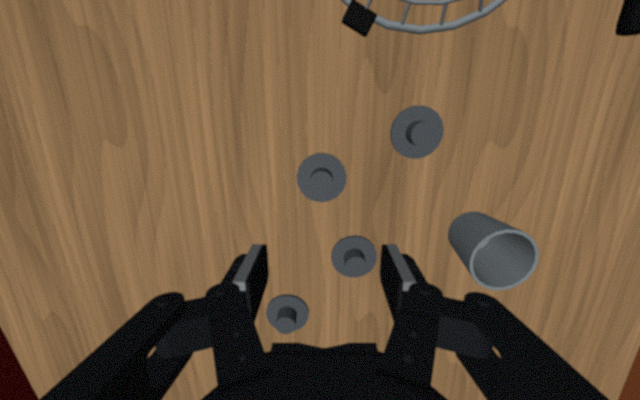

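```bash
python3 - <<'E'
from h import *
f=r.grab_frame('wrist')
for u,v in [(321.5,177.3),(417,132),(354,256),(287.5,313.5)]: 
    p=atz(f,u,v,.017);print(p.round(4),np.hypot(p[0],p[1]))
print(proj(f,[*atz(f,321.5,177.3,.017)[:2],.04]))
g=cv2.resize(f['image'][140:215,280:365,::-1],None,fx=8,fy=8,interpolation=cv2.INTER_CUBIC);cv2.imwrite('pics/crop1.png',np.clip(g*2.0,0,255))
E
```

```text
[ 0.4819 -0.2619  0.017 ] 0.5484902681453696
[ 0.5873 -0.2106  0.017 ] 0.623934955205511
[ 0.5228 -0.3635  0.017 ] 0.6367518730917542
[ 0.4358 -0.4503  0.017 ] 0.6266570755639449
[321.39806805 182.21391486][ WARN:0@1.231] global loadsave.cpp:1063 imwrite_ Unsupported depth image for selected encoder is fallbacked to CV_8U.
```

View pics/crop1.png

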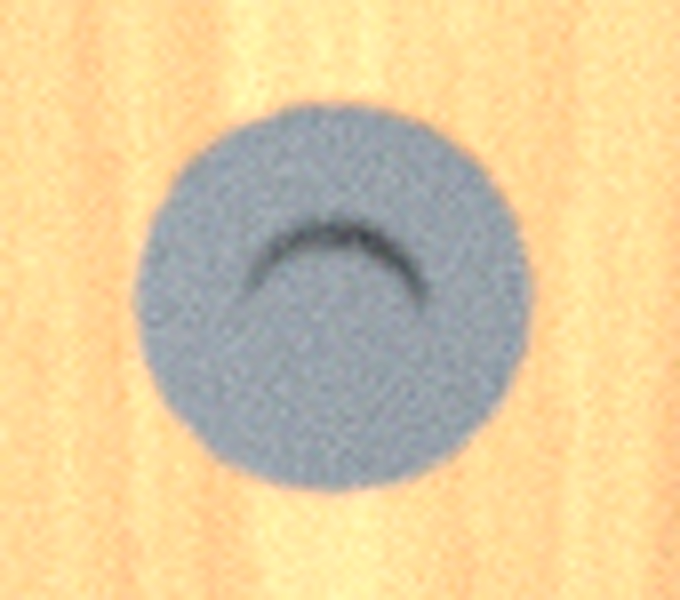

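Call:
send_rows --pt "-0.2 4 -0.1 0 0.5" --pt "0 4 0 0 0.45" --pt "0 4 0 0 0.45" --pt "0 3 0 0 0.45" --pt "0 0 0 0 0.45" --pt "0 0 0 0 0.45"

```text
clock: 3.38
tcp_pos: [0.482, -0.2632, 0.0664]
orientation: [-1.571, -0.002, -0.001]
contact_force: [-1.0, 0.2, 0.7]
grip_width: 0.0383
```

```bash
python3 look.py 2 wrist,side; python3 -c "
from h import *
print(r.tip_extent,[x for x in dir(r) if x[0]!='_'])"
```

```text
{'clock': 3.375, 'tcp_pos': [0.482, -0.2632, 0.0664], 'orientation': [-1.5714, -0.0015, -0.0009], 'contact_force': [-0.9962, 0.1575, 0.6821], 'moment': [-0.0106, 0.039, -0.0259], 'grip_width': 0.0383}
0.014 ['Unreachable', 'get_obs', 'grab_frame', 'hand_in', 'recognise', 'tip_extent']
```

View pics/wrist_2.png

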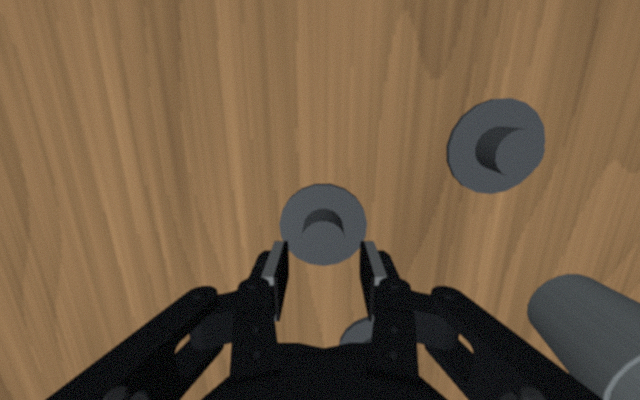

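```bash
python3 - <<'E'
from h import *
f=r.grab_frame('wrist')
print(atz(f,323.3,224,.017), atz(f,323,234,.04))
t=r.get_obs()['tcp_pos'];print(t)
for z in (0,-.014): 
  for s in (-1,1): print(z,proj(f,t+[s*.0195,0.011,z]))
E
```

```text
[ 0.48203263 -0.26095319  0.017     ] [ 0.48179603 -0.25770477  0.04      ]
[ 0.482094   -0.26337787  0.06681545]
0 [283.92346671 246.99562395]
0 [363.41831448 246.75503067]
-0.014 [287.21997142 234.97927976]
-0.014 [359.91028048 234.77034257]
```

Call:
send_rows --pt "0 1.5 0.2 0 0.45" --pt "0 1.5 0 0 0.45" --pt "0 0.7 0 0 0.45" --pt "0 0 0 0 0.45" --pt "0 0 0 0 0.2" --pt "0 0 0 0 0.1" --pt "0 0 0 0 0.1" --pt "0 0 0 0 0.1" --force 40

```text
clock: 4.53
tcp_pos: [0.4814, -0.2611, 0.0318]
orientation: [-1.57, -0.0, -0.001]
contact_force: [-12.5, 7.7, 49.1]
grip_width: 0.0247
```

```bash
python3 look.py 3 wrist,side; python3 - <<'E'
from h import *
i=cv2.imread('pics/side_3.png')[200:330,220:400];cv2.imwrite('pics/side_3c.png',cv2.resize(i,None,fx=4,fy=4))
E
```

```text
{'clock': 4.525, 'tcp_pos': [0.4814, -0.2611, 0.0318], 'orientation': [-1.5702, -0.0, -0.0012], 'contact_force': [-12.4557, 7.7039, 49.113], 'moment': [1.5896, 2.7879, -0.0623], 'grip_width': 0.0247}
```

View pics/side_3c.png

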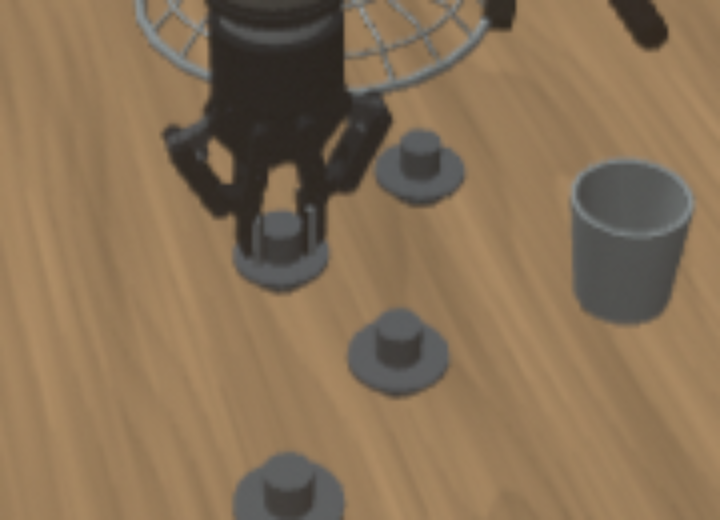

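View pics/wrist_3.png

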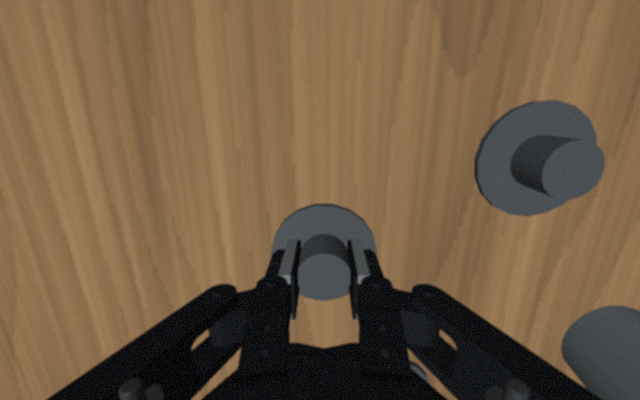

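Contact force is 49 N: the fingertips bear on the flange. Relieving it now by lifting.

Call:
send_rows --pt "0 -0.3 0 0 0.1" --pt "0 -0.3 0 0 0.1" --pt "0 -0.5 0 0 0.1" --pt "0 -1 0 0 0.1" --pt "0 -2 0 0 0.1" --pt "0 0 0 0 0.1" --pt "0 0 0 0 0.1" --force 40

```text
clock: 5.5
tcp_pos: [0.4808, -0.2609, 0.069]
orientation: [-1.571, 0.0, 0.0]
contact_force: [-0.9, -0.4, -0.9]
grip_width: 0.0243
```

```bash
python3 look.py 4 wrist,side; python3 - <<'E'
from h import *
i=cv2.imread('pics/side_4.png')[180:310,220:400];cv2.imwrite('pics/side_4c.png',cv2.resize(i,None,fx=4,fy=4))
E
```

```text
{'clock': 5.5, 'tcp_pos': [0.4808, -0.2609, 0.069], 'orientation': [-1.5706, 0.0001, 0.0003], 'contact_force': [-0.9117, -0.3652, -0.8634], 'moment': [0.0289, -0.0233, 0.004], 'grip_width': 0.0243}
```

View pics/side_4c.png

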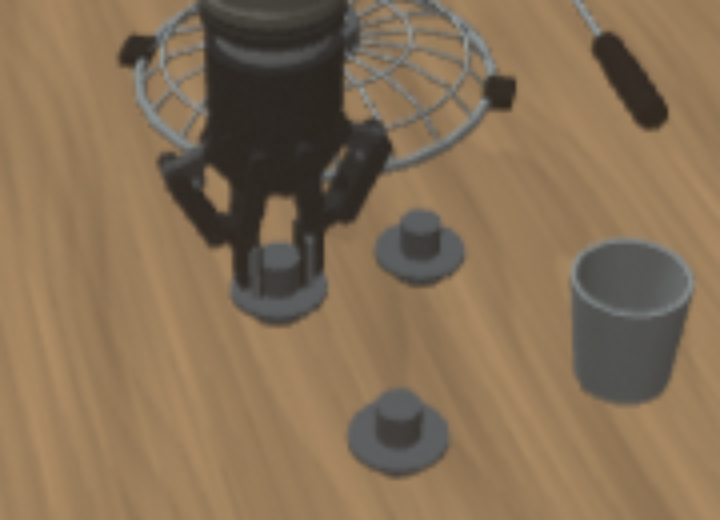

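View pics/wrist_4.png

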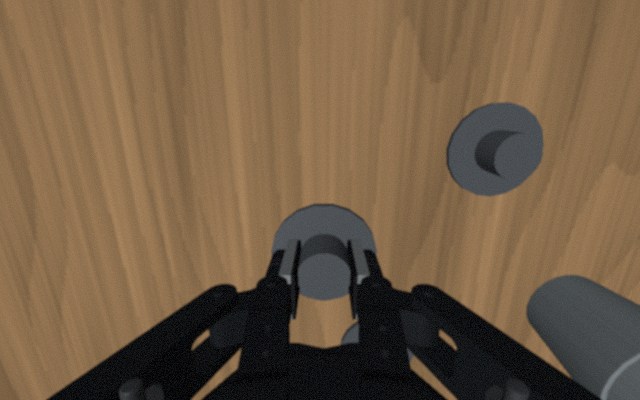

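Call:
send_rows --pt "0 -4 0 0 0.1" --pt "1.5 -3 2.6 0 0.1" --pt "2.5 -1 4 0 0.1" --pt "2.5 -1 4 0 0.1" --pt "2.5 0 4 0 0.1" --pt "1.4 0 3.5 0 0.1" --pt "0 0 0 0 0.1" --pt "0 0 0 0 0.1"

```text
clock: 6.6
tcp_pos: [0.5843, -0.0808, 0.1586]
orientation: [-1.571, 0.002, 0.001]
contact_force: [-0.8, -1.3, -0.7]
grip_width: 0.0246
```

```bash
python3 look.py 5 wrist hub,guard
```

```text
{'clock': 6.6, 'tcp_pos': [0.5843, -0.0808, 0.1586], 'orientation': [-1.5714, 0.0015, 0.0008], 'contact_force': [-0.7547, -1.3192, -0.6833], 'moment': [-0.0125, -0.0157, 0.0162], 'grip_width': 0.0246}
wrist hub 0.96 [281.9  23.  368.9 118. ]
wrist guard 0.64 [160.6   3.3 477.2 219.2]
```

View pics/wrist_5.png

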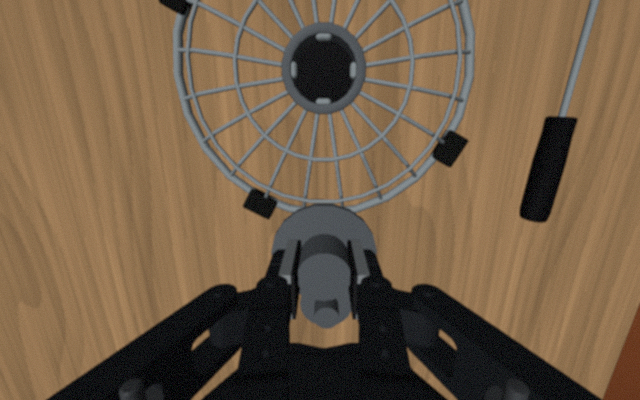

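```bash
cat > fit.py <<'E'
from h import *
def ov(f,circs,box,s,name):
    im=cv2.resize(np.ascontiguousarray(f['image'][box[1]:box[3],box[0]:box[2],::-1]),None,fx=s,fy=s,interpolation=cv2.INTER_CUBIC)
    im=np.clip(im.astype(float)*1.7,0,255).astype(np.uint8)
    for c,rad in circs:
        t=np.linspace(0,2*np.pi,80);q=np.array([proj(f,[c[0]+rad*np.cos(a),c[1]+rad*np.sin(a),c[2]]) for a in t])
        q=((q-[box[0],box[1]]+.5)*s).astype(np.int32);cv2.polylines(im,[q],True,(0,255,0),1)
    cv2.imwrite(name,im)
E
python3 - <<'E'
from fit import *
f=r.grab_frame('wrist');t=r.get_obs()['tcp_pos']
zb=t[2]-.0318
h=atz(f,324,69,.052); c=atz(f,324,252.5,zb+.018); print(h,c,t)
ov(f,[(h,.032),(h,.0245),(c,.029)],(260,10,390,320),2.4,'pics/f5.png')
E
```

```text
[0.58493109 0.02168004 0.052     ] [ 0.58440289 -0.08100588  0.14537299] [ 0.58448065 -0.08149213  0.15917299]
```

View pics/f5.png

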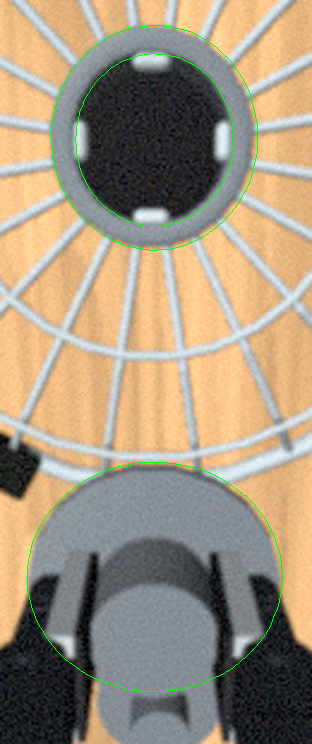

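Call:
send_rows --pt "0 0 3.5 0 0.1" --pt "0 0 3.5 0 0.1" --pt "0 1 3.3 0 0.1" --pt "0 2 0 0 0.1" --pt "0 2 0 0 0.1" --pt "0 2 0 0 0.1" --pt "0 0 0 0 0.1" --pt "0 0 0 0 0.1"

```text
clock: 7.8
tcp_pos: [0.5855, 0.0225, 0.09]
orientation: [-1.571, -0.0, -0.001]
contact_force: [0.9, 0.1, -0.5]
grip_width: 0.0244
```

```bash
python3 look.py 6 side,scene; python3 - <<'E'
from h import *
from fit import ov
t=r.get_obs()['tcp_pos']
for n,b in (('side',(255,140,345,235)),('scene',(290,180,380,265))):
    f=r.grab_frame(n); c=[.585,.0215]
    ov(f,[([*c,.052],.032),([t[0],t[1],t[2]-.0318+.018],.029)],b,6,f'pics/{n}6.png')
E
```

```text
{'clock': 7.8, 'tcp_pos': [0.5855, 0.0225, 0.09], 'orientation': [-1.5708, -0.0, -0.0014], 'contact_force': [0.899, 0.0859, -0.5152], 'moment': [0.0355, 0.007, 0.0201], 'grip_width': 0.0244}
```

View pics/side6.png

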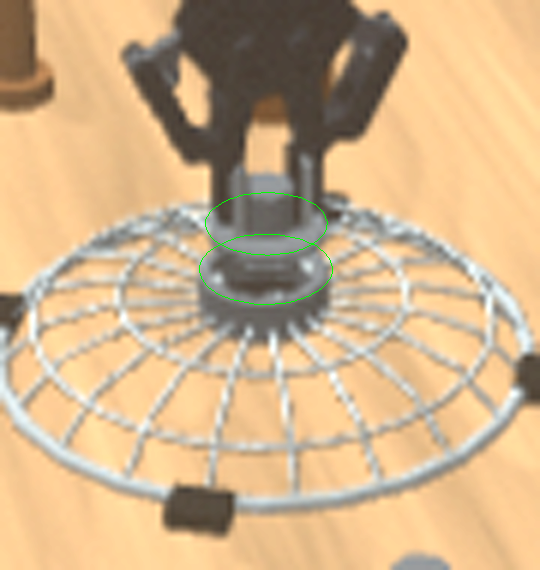

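View pics/scene6.png

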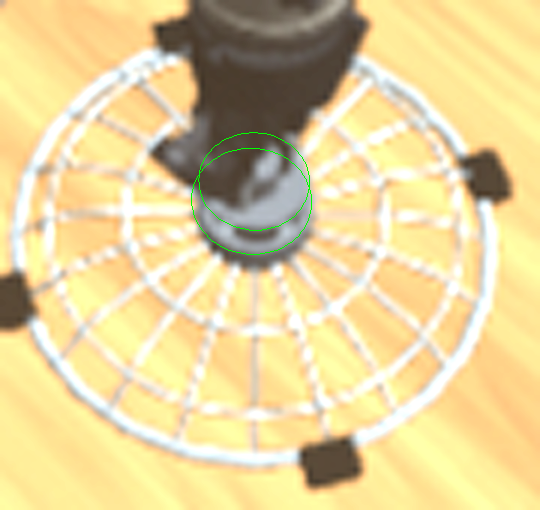

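Call:
send_rows --pt "0 0.4 -0.05 0 0.1" --pt "0 0.4 0 0 0.1" --pt "0 0.3 0 0 0.1" --pt "0 0 0 0 0.1" --pt "0 0 0 0 0.1"

```text
clock: 8.62
tcp_pos: [0.585, 0.0225, 0.0783]
orientation: [-1.571, 0.0, 0.0]
contact_force: [0.8, 0.8, -0.9]
grip_width: 0.0248
```

```bash
python3 look.py 7 side,scene; python3 - <<'E'
from h import *
i=cv2.imread('pics/side_7.png')[140:235,255:345];cv2.imwrite('pics/side_7c.png',cv2.resize(i,None,fx=6,fy=6))
E
```

```text
{'clock': 8.625, 'tcp_pos': [0.585, 0.0225, 0.0783], 'orientation': [-1.5708, 0.0001, 0.0001], 'contact_force': [0.7554, 0.8384, -0.8901], 'moment': [-0.0038, -0.0234, 0.0004], 'grip_width': 0.0248}
```

View pics/side_7c.png

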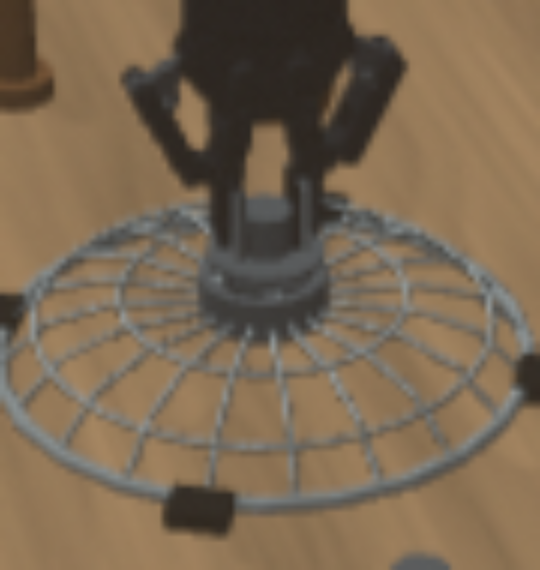

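Cap sits in the mouth just above its rest height, with no contact yet. Down a hair more and feel.

Call:
send_rows --pt "0 0.1 0 0 0.1" --pt "0 0.05 0 0 0.1" --pt "0 0 0 0 0.1" --pt "0 0 0 0 0.1"

```text
clock: 9.22
tcp_pos: [0.5849, 0.0226, 0.0768]
orientation: [-1.571, 0.0, 0.0]
contact_force: [-1.0, 1.1, 0.2]
grip_width: 0.0249
```

Call:
send_rows --pt "0 0 0 0 0.35" --pt "0 0 0 0 0.5" --pt "0 0 0 0 0.5" --pt "0 -0.5 0 0 0.6" --pt "0 -2 0 0 0.6" --pt "0 -4 0 0 0.6" --pt "0 -4 0 0 0.6" --pt "0 -1 -4 0 0.6" --pt "0 0 -4 0 0.6" --pt "0 0 0 0 0.6" --pt "0 0 0 0 0.6"

```text
clock: 10.6
tcp_pos: [0.585, -0.057, 0.192]
orientation: [-1.57, -0.0, -0.0]
contact_force: [0.0, 0.2, 0.9]
grip_width: 0.0514
```

```bash
python3 look.py 8 wrist,side; python3 - <<'E'
from fit import *
f=r.grab_frame('wrist');t=r.get_obs()['tcp_pos']
c=[.585,.0217]
ov(f,[([*c,.052],.032),([*c,.063],.029),([*c,.085],.013)],(230,20,410,180),4,'pics/w8.png')
i=cv2.imread('pics/side_8.png')[140:235,255:345];cv2.imwrite('pics/side_8c.png',cv2.resize(i,None,fx=6,fy=6))
E
```

```text
{'clock': 10.6, 'tcp_pos': [0.585, -0.057, 0.192], 'orientation': [-1.5702, -0.0002, -0.0002], 'contact_force': [0.0276, 0.2306, 0.941], 'moment': [0.0516, -0.03, -0.0263], 'grip_width': 0.0514}
```

View pics/w8.png

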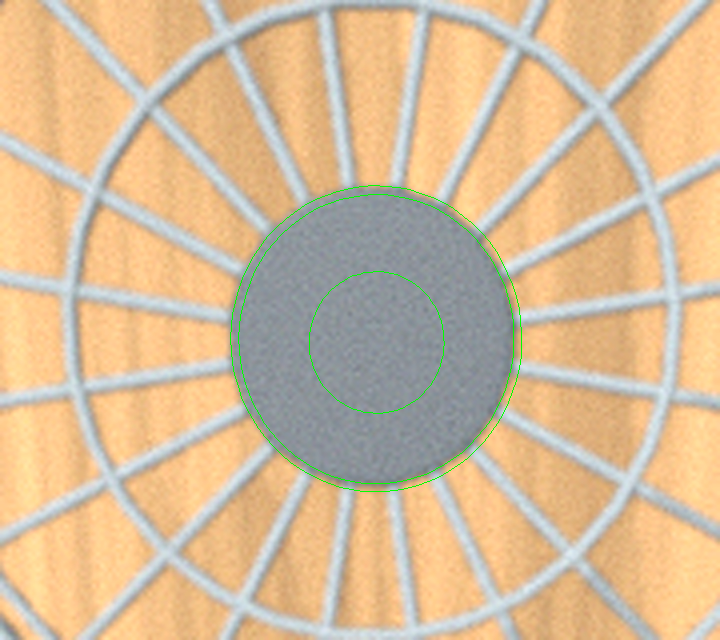

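View pics/side_8c.png

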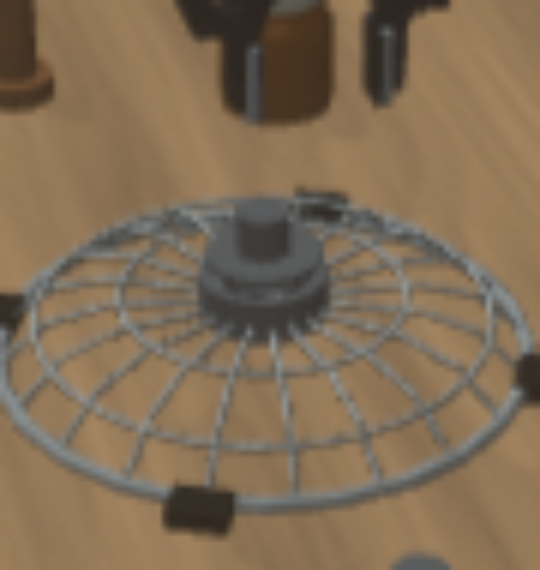

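Call:
send_rows --pt "-0.8 0 4.2 0 0.7" --pt "-0.8 0 5 0 0.7" --pt "-0.8 0 5 0 0.7" --pt "-0.8 0 5 0 0.7" --pt "-0.8 0 5 0 0.7" --pt "-0.8 0 5 0 0.7" --pt "-0.8 0 5 0 0.7" --pt "-0.7 0 4 0 0.7" --pt "0 0 0 0 0.7" --pt "0 0 0 0 0.7"

```text
clock: 12.0
tcp_pos: [0.5217, 0.3245, 0.1915]
orientation: [-1.572, -0.001, 0.001]
contact_force: [0.2, -0.2, -0.4]
grip_width: 0.0598
```

```bash
python3 look.py 9 wrist pusher_mid,jar
```

```text
{'clock': 12.0, 'tcp_pos': [0.5217, 0.3245, 0.1915], 'orientation': [-1.5716, -0.0005, 0.001], 'contact_force': [0.2304, -0.1566, -0.3527], 'moment': [-0.0085, -0.0207, -0.0166], 'grip_width': 0.0598}
wrist pusher_mid 0.74 [304.  157.6 350.1 217.9]
wrist jar 0.7 [416.7 195.5 511.6 281.3]
```

View pics/wrist_9.png

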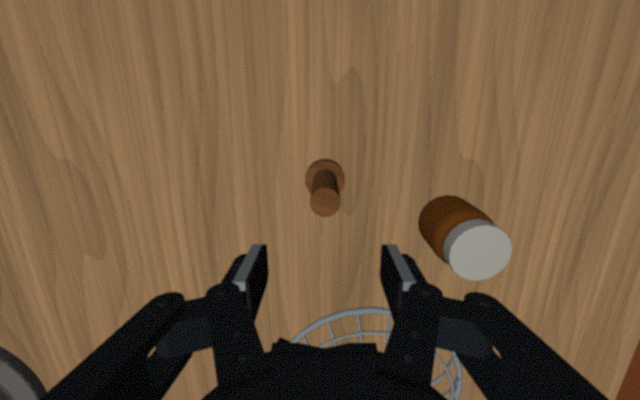

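```bash
python3 - <<'E'
from fit import *
f=r.grab_frame('wrist')
a=atz(f,325,201.5,.09);b=atz(f,325.3,178.5,.014);print(a,b)
c=[(a[0]+b[0])/2,(a[1]+b[1])/2]
ov(f,[([*c,.09],.013),([*c,.014],.022)],(280,140,370,230),6,'pics/w9.png')
E
```

```text
[0.52359651 0.32429695 0.09      ] [0.5243732  0.32564373 0.014     ]
```

View pics/w9.png

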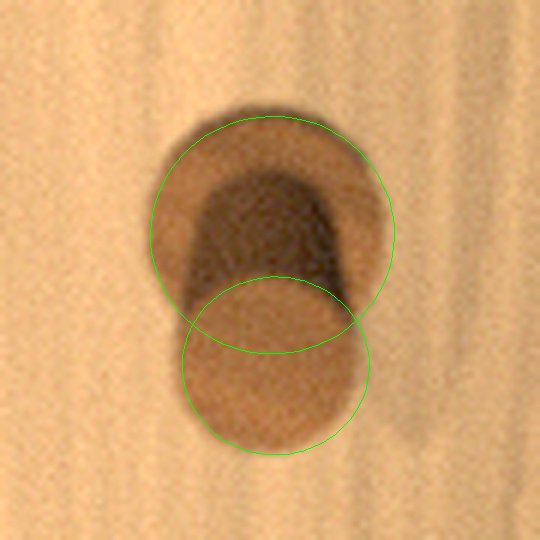

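Call:
send_rows --pt "0.13 3 0.05 0 0.6" --pt "0 4 0 0 0.5" --pt "0 4 0 0 0.5" --pt "0 3 0 0 0.5" --pt "0 0 0 0 0.5" --pt "0 0 0 0 0.3" --pt "0 0 0 0 0.1" --pt "0 0 0 0 0.1" --pt "0 0 0 0 0.1" --force 60

```text
clock: 13.32
tcp_pos: [0.524, 0.3254, 0.053]
orientation: [-1.57, -0.001, -0.001]
contact_force: [-0.7, -1.1, 6.7]
grip_width: 0.0246
```

```bash
python3 look.py 10 wrist,side
```

```text
{'clock': 13.325, 'tcp_pos': [0.524, 0.3254, 0.053], 'orientation': [-1.5698, -0.0011, -0.0014], 'contact_force': [-0.7178, -1.1181, 6.6612], 'moment': [-0.1906, 0.2035, -0.0317], 'grip_width': 0.0246}
```

View pics/wrist_10.png

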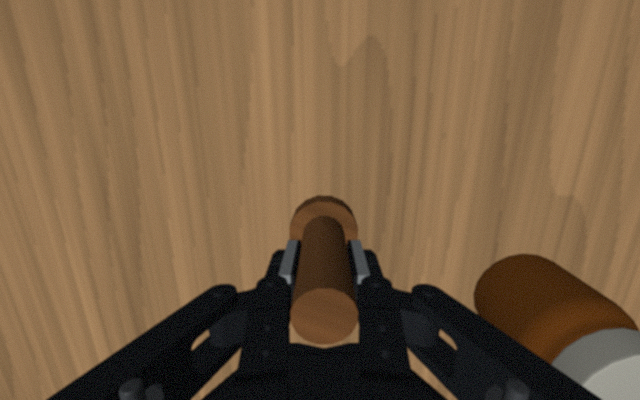

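Call:
send_rows --pt "0 -2 0 0 0.1" --pt "0 -4 0 0 0.1" --pt "0 -4 0 0 0.1" --pt "0.8 -4 -3.4 0 0.1" --pt "1 0 -5 0 0.1" --pt "1 0 -5 0 0.1" --pt "1 0 -5 0 0.1" --pt "1 0 -5 0 0.1" --pt "1 0 -5 0 0.1" --pt "0.3 0 -2 0 0.1" --pt "0 0 0 0 0.1" --pt "0 0 0 0 0.1"

```text
clock: 14.92
tcp_pos: [0.5841, 0.0228, 0.1923]
orientation: [-1.57, -0.002, 0.001]
contact_force: [0.7, 1.1, -0.7]
grip_width: 0.0248
```

```bash
python3 look.py 11 wrist,side,scene; python3 - <<'E'
from fit import *
t=r.get_obs()['tcp_pos']
for n,b in (('side',(255,100,345,220)),('scene',(290,150,380,265)),('wrist',(260,100,390,350))):
    f=r.grab_frame(n)
    ov(f,[([.585,.0217,.085],.013),([t[0],t[1],t[2]-.053],.022)],b,{'wrist':2.3}.get(n,5),f'pics/{n}11.png')
E
```

```text
{'clock': 14.925, 'tcp_pos': [0.5841, 0.0228, 0.1923], 'orientation': [-1.5696, -0.0016, 0.0012], 'contact_force': [0.7057, 1.1028, -0.7357], 'moment': [0.0069, -0.0351, 0.0032], 'grip_width': 0.0248}
```

View pics/side11.png

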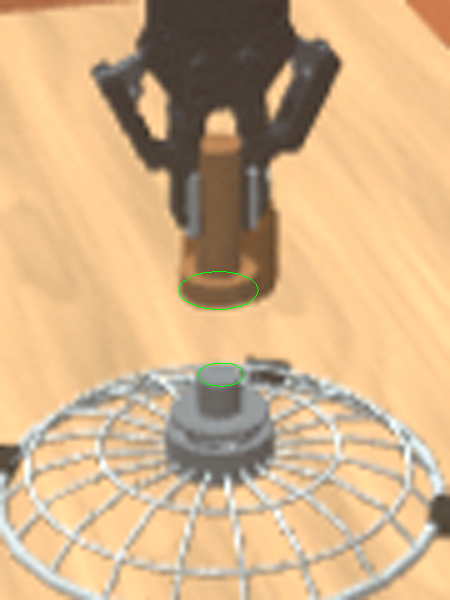

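View pics/scene11.png

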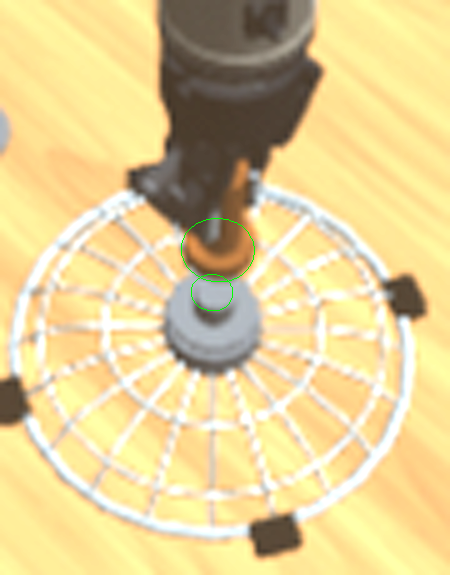

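View pics/wrist11.png

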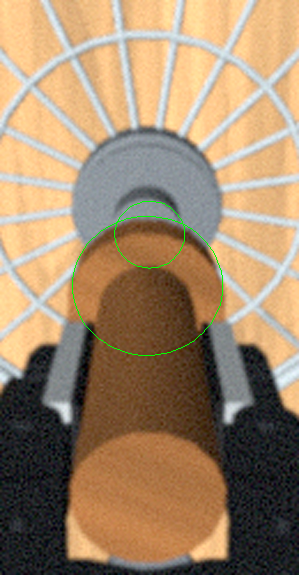

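Call:
send_rows --pt "0.1 2 -0.1 0 0.1" --pt "0 2 0 0 0.1" --pt "0 0.8 0 0 0.1" --pt "0 0.3 0 0 0.1" --pt "0 0 0 0 0.1" --pt "0 0 0 0 0.1"

```text
clock: 15.98
tcp_pos: [0.5858, 0.02, 0.1415]
orientation: [-1.571, -0.001, -0.001]
contact_force: [0.5, -0.2, -2.4]
grip_width: 0.0248
```

Call:
send_rows --pt "0 0.15 0 0 0.1" --pt "0 0.15 0 0 0.1" --pt "0 0 0 0 0.1"

```text
clock: 16.35
tcp_pos: [0.5854, 0.02, 0.1378]
orientation: [-1.571, -0.0, -0.0]
contact_force: [0.0, 0.7, -1.5]
grip_width: 0.0245
```

Call:
send_rows --pt "-0.03 -0.1 0.15 0 0.1" --pt "0 0.2 0 0 0.1" --pt "0 0 0 0 0.1"

```text
clock: 16.73
tcp_pos: [0.5853, 0.0216, 0.1369]
orientation: [-1.571, -0.0, -0.0]
contact_force: [-0.9, -0.0, -1.4]
grip_width: 0.0246
```

Call:
send_rows --pt "0 0.1 0 0 0.1" --pt "0 0 0 0 0.1"

```text
clock: 16.98
tcp_pos: [0.5854, 0.0216, 0.136]
orientation: [-1.571, -0.001, -0.001]
contact_force: [0.5, 0.6, 0.8]
grip_width: 0.0245
```

Call:
send_rows --pt "0 0.1 0 0 0.1" --pt "0 0 0 0 0.1"

```text
clock: 17.23
tcp_pos: [0.5854, 0.0216, 0.1351]
orientation: [-1.571, -0.001, -0.001]
contact_force: [1.1, 0.5, 2.0]
grip_width: 0.025
```

Call:
send_rows --pt "0 0.1 0 0 0.1" --pt "0 0.1 0 0 0.1" --pt "0 0 0 0 0.1"

```text
clock: 17.6
tcp_pos: [0.5854, 0.0215, 0.1331]
orientation: [-1.571, -0.001, -0.001]
contact_force: [1.1, 0.3, 4.3]
grip_width: 0.025
```

Call:
send_rows --pt "0 0.1 0 0 0.1" --pt "0 0.1 0 0 0.1" --pt "0 0 0 0 0.1"

```text
clock: 17.98
tcp_pos: [0.5854, 0.0215, 0.1312]
orientation: [-1.571, -0.001, -0.001]
contact_force: [-0.1, -0.7, 6.1]
grip_width: 0.0248
```

Call:
send_rows --pt "0 0.1 0 0 0.1" --pt "0 0.1 0 0 0.1" --pt "0 0 0 0 0.1"

```text
clock: 18.35
tcp_pos: [0.5851, 0.0215, 0.1287]
orientation: [-1.571, -0.0, -0.0]
contact_force: [3.0, -0.1, 1.8]
grip_width: 0.0246
```

Call:
send_rows --pt "0 0.1 0 0 0.1" --pt "0 0.05 0 0 0.1" --pt "0 0 0 0 0.1"

```text
clock: 18.73
tcp_pos: [0.5852, 0.0215, 0.1274]
orientation: [-1.571, -0.0, -0.0]
contact_force: [2.3, -0.1, 4.4]
grip_width: 0.0245
```

Call:
send_rows --pt "0 0.1 0 0 0.1" --pt "0 0.05 0 0 0.1" --pt "0 0 0 0 0.1"

```text
clock: 19.1
tcp_pos: [0.5852, 0.0215, 0.1261]
orientation: [-1.571, -0.0, -0.0]
contact_force: [1.8, 0.2, 6.0]
grip_width: 0.0244
```

Call:
send_rows --pt "0 0.1 0 0 0.1" --pt "0 0.1 0 0 0.1" --pt "0 0 0 0 0.1"

```text
clock: 19.48
tcp_pos: [0.5852, 0.0215, 0.1243]
orientation: [-1.571, -0.0, -0.0]
contact_force: [-0.5, 0.5, 8.1]
grip_width: 0.0249
```

Call:
send_rows --pt "0 0.1 0 0 0.1" --pt "0 0.1 0 0 0.1" --pt "0 0 0 0 0.1"

```text
clock: 19.85
tcp_pos: [0.5852, 0.0215, 0.1226]
orientation: [-1.571, -0.0, -0.001]
contact_force: [-1.2, 0.8, 10.3]
grip_width: 0.0247
```

```bash
python3 look.py 12 side,scene; python3 - <<'E'
from h import *
i=cv2.imread('pics/side_12.png')[140:235,255:345];cv2.imwrite('pics/side_12c.png',np.clip(1.6*cv2.resize(i,None,fx=6,fy=6,interpolation=2).astype(float),0,255).astype(np.uint8))
E
```

```text
{'clock': 19.85, 'tcp_pos': [0.5852, 0.0215, 0.1226], 'orientation': [-1.5707, -0.0003, -0.0005], 'contact_force': [-1.1763, 0.8181, 10.3343], 'moment': [0.0015, 0.0982, 0.054], 'grip_width': 0.0247}
```

View pics/side_12c.png

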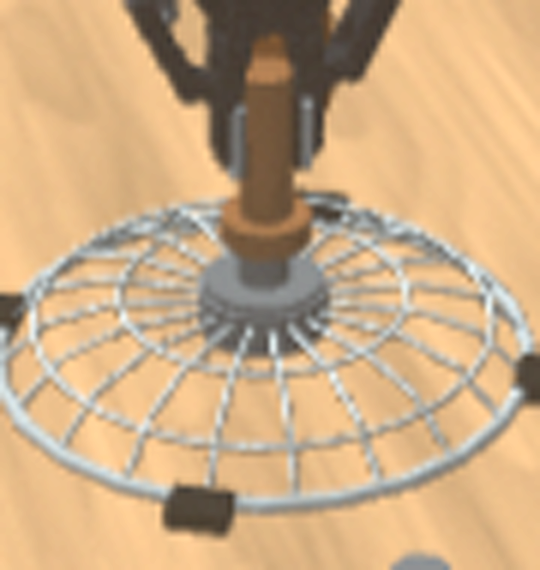

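Call:
send_rows --pt "0 0.1 0 0 0.1" --pt "0 0.1 0 0 0.1" --pt "0 0.1 0 0 0.1" --pt "0 0 0 0 0.1"

```text
clock: 20.45
tcp_pos: [0.5853, 0.0215, 0.1201]
orientation: [-1.571, -0.0, -0.001]
contact_force: [-1.9, -0.4, 14.2]
grip_width: 0.0246
```

Call:
send_rows --pt "0 0.1 0 0 0.1" --pt "0 0.1 0 0 0.1" --pt "0 0 0 0 0.1"

```text
clock: 20.82
tcp_pos: [0.5854, 0.0215, 0.1184]
orientation: [-1.571, -0.0, -0.001]
contact_force: [-2.2, -1.3, 16.7]
grip_width: 0.0248
```

Call:
send_rows --pt "0 -0.3 0 0 0.1" --pt "0 -0.4 0 0 0.1" --pt "0 -0.4 0 0 0.1" --pt "0 -0.5 0 0 0.1" --pt "0 -2 0 0 0.1" --pt "0 -4 0 0 0.1" --pt "0 -2 3 0 0.1" --pt "0 0 5 0 0.1" --pt "0 0 2 0 0.1" --pt "0 0 0 0 0.1" --pt "0 0 0 0 0.1"

```text
clock: 22.2
tcp_pos: [0.5845, 0.1193, 0.212]
orientation: [-1.573, 0.003, -0.0]
contact_force: [-0.2, -0.3, -1.4]
grip_width: 0.0248
```

```bash
python3 look.py 13 side,scene; python3 - <<'E'
from fit import *
for n,b in (('side',(255,140,345,235)),('scene',(290,180,380,265))):
    f=r.grab_frame(n);c=[.585,.0217]
    i=f['image'][b[1]:b[3],b[0]:b[2]]
    ov(f,[],b,4,'pics/a.png');ov(f,[([*c,.056],.029),([*c,.078],.013)],b,4,'pics/b.png')
    cv2.imwrite(f'pics/{n}13.png',np.hstack([cv2.imread('pics/a.png'),cv2.imread('pics/b.png')]))
E
```

```text
{'clock': 22.2, 'tcp_pos': [0.5845, 0.1193, 0.212], 'orientation': [-1.5727, 0.003, -0.0001], 'contact_force': [-0.1518, -0.3023, -1.3851], 'moment': [-0.0145, -0.0741, 0.0045], 'grip_width': 0.0248}
```

View pics/side13.png

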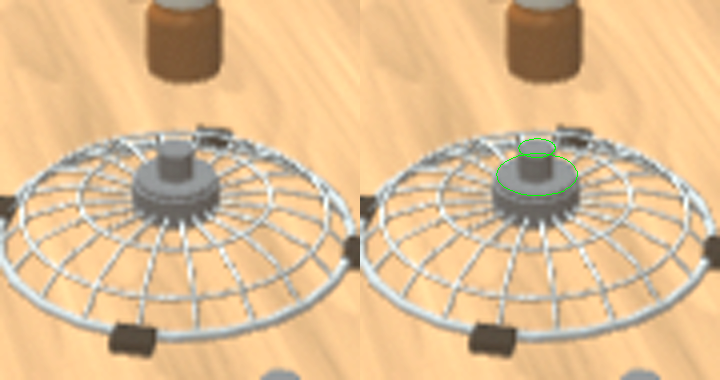

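View pics/scene13.png

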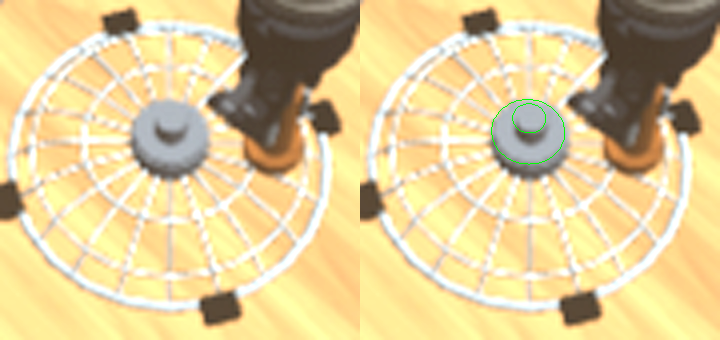

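The cap is flush: flange and boss-top overlays match the home heights. Putting the pusher back.

Call:
send_rows --pt "-1.2 0 4 0 0.1" --pt "-1.2 0 4.2 0 0.1" --pt "-1.2 0 4.2 0 0.1" --pt "-1.2 0 4.2 0 0.1" --pt "-1.2 2 4 0 0.1" --pt "0 4 0 0 0.1" --pt "0 4 0 0 0.1" --pt "0 4 0 0 0.1" --pt "0 0.8 0 0 0.1" --pt "0 0 0 0 0.1" --pt "0 0 0 0 0.1"

```text
clock: 23.78
tcp_pos: [0.5263, 0.3282, 0.0667]
orientation: [-1.569, -0.002, -0.002]
contact_force: [0.9, 1.0, -1.6]
grip_width: 0.0242
```

Call:
send_rows --pt "0 0.5 0 0 0.1" --pt "0 0.4 0 0 0.1" --pt "0 0.2 0 0 0.1" --pt "0 0 0 0 0.1" --pt "0 0 0 0 0.1"

```text
clock: 24.4
tcp_pos: [0.5251, 0.3275, 0.0538]
orientation: [-1.571, -0.0, -0.0]
contact_force: [0.2, 0.8, -2.1]
grip_width: 0.0252
```

Call:
send_rows --pt "0 0.1 0 0 0.1" --pt "0 0.1 0 0 0.1" --pt "0 0 0 0 0.1"

```text
clock: 24.78
tcp_pos: [0.5252, 0.3276, 0.053]
orientation: [-1.571, -0.0, -0.0]
contact_force: [-2.6, -2.2, 9.1]
grip_width: 0.025
```

Call:
send_rows --pt "0 -0.08 0 0 0.1" --pt "0 0 0 0 0.1" --pt "0 0 0 0 0.35" --pt "0 0 0 0 0.5" --pt "0 0 0 0 0.6" --pt "0 -1 0 0 0.6" --pt "0 -3 0 0 0.6" --pt "0 -4 0 0 0.6" --pt "0 -4 0 0 0.6" --pt "0 -2 0 0 0.6" --pt "0 0 0 0 0.6" --pt "0 0 0 0 0.6"

```text
clock: 26.28
tcp_pos: [0.5245, 0.3271, 0.1918]
orientation: [-1.572, 0.001, 0.001]
contact_force: [0.3, -0.3, -0.7]
grip_width: 0.051
```

```bash
python3 look.py 14 wrist,side,scene
```

```text
{'clock': 26.275, 'tcp_pos': [0.5245, 0.3271, 0.1918], 'orientation': [-1.5716, 0.0008, 0.0008], 'contact_force': [0.3151, -0.34, -0.6737], 'moment': [-0.0372, -0.0054, 0.0111], 'grip_width': 0.051}
```

View pics/wrist_14.png

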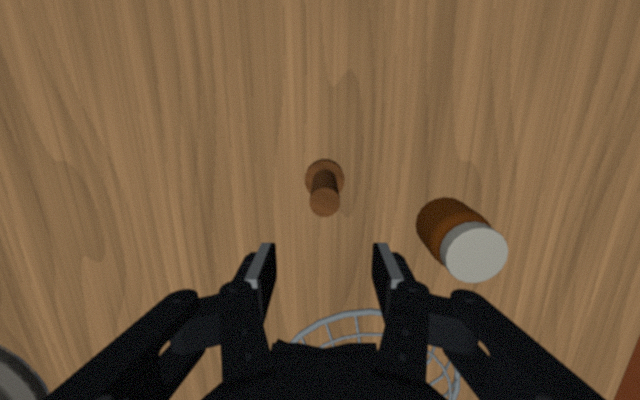

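View pics/side_14.png

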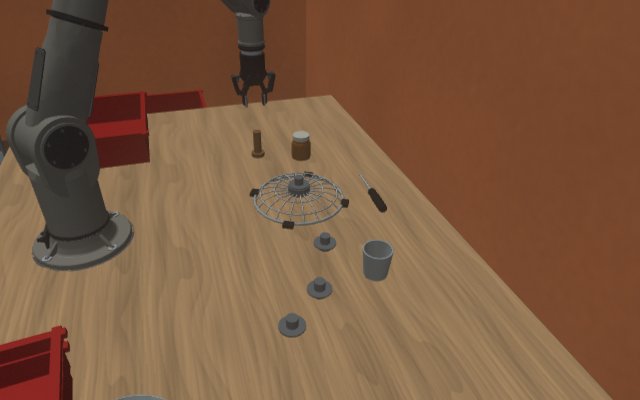

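Pusher stands upright and free, and the bystanders are in place. One close wrist look at the cap for tilt before handing in.

Call:
send_rows --pt "0.8 0 -4.5 0 0.6" --pt "0.8 0 -5 0 0.6" --pt "0.8 0 -5 0 0.6" --pt "0.8 0 -5 0 0.6" --pt "0.8 0 -5 0 0.6" --pt "0.8 0 -5 0 0.6" --pt "0.8 0 -5 0 0.6" --pt "0.4 2 -2.2 0 0.6" --pt "0 1 0 0 0.6" --pt "0 0 0 0 0.6" --pt "0 0 0 0 0.6"

```text
clock: 27.8
tcp_pos: [0.5852, -0.0375, 0.1628]
orientation: [-1.57, -0.002, 0.002]
contact_force: [0.2, -0.3, -0.7]
grip_width: 0.0512
```

```bash
python3 look.py 15 wrist,side; python3 - <<'E'
from fit import *
f=r.grab_frame('wrist');c=[.585,.0217]
b=(260,60,390,220)
ov(f,[],b,3,'pics/a.png');ov(f,[([*c,.056],.029),([*c,.078],.013),([*c,.052],.032)],b,3,'pics/b.png')
cv2.imwrite('pics/w15.png',np.hstack([cv2.imread('pics/a.png'),cv2.imread('pics/b.png')]))
b=(265,150,335,225);f=r.grab_frame('side')
ov(f,[],b,8,'pics/s15.png')
E
```

```text
{'clock': 27.8, 'tcp_pos': [0.5852, -0.0375, 0.1628], 'orientation': [-1.57, -0.0022, 0.002], 'contact_force': [0.2138, -0.3407, -0.6756], 'moment': [0.064, -0.0127, 0.0062], 'grip_width': 0.0512}
```

View pics/w15.png

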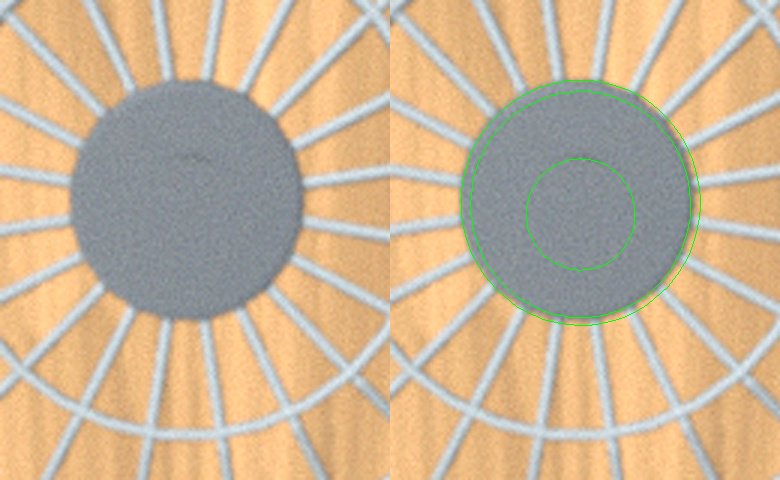

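View pics/s15.png

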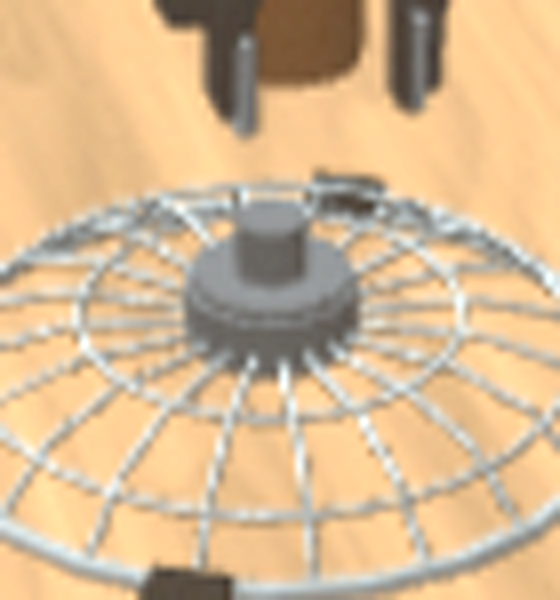

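The flange is flat on the rim with no gap and no tilt. Handing in.

```bash
python3 -c "
from h import *
print(r.hand_in(), r.get_obs()['clock'])"
```

```text
the job is handed in; nothing more can be done
the job is handed in; nothing more can be done
```

The cap is snapped home in the hub and the job is handed in at about 28 s. One contact on the way went over the 25 N limit.

**What I did**
- I took the cap nearest the base (0.55 m away), set it upright in the hub mouth and let go.
- I pressed it with the wooden pusher until it snapped. The reading rose to about 6 N, dropped to about 2 N at the snap, then I pressed on to about 17 N (about 18 N allowing for the pusher's weight).
- I stood the pusher back within 3 mm of its old spot and let go.

**Last checks**
- **Cap:** the side, scene and wrist pictures show the flange flat on the rim. It is level and centred, at the height expected when fully home.
- **Pusher:** it stands upright and the gripper is clear of it.
- **Bystanders:** the cup, jar and screwdriver look untouched.

**What did not go cleanly**
- **Over-force while gripping:** as the fingers closed on the boss, the fingertips bore down on the flange while the cap stood on the table. The wrist read about 49 N for a moment before I lifted off. That is over the 25 N limit for the cap, and I can't rule out that it counts against the job. No damage was visible.
- **Low snap force:** the 6 N reading just before the snap, about 7 N with the pusher's weight, is slightly under the stated 8 to 16 N. I only read the force between steps, so the true peak may have been higher.

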